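Rub down the carton seam at the spice stall

TASK

Take the wooden rubbing stick out of the steel tumbler and, with its lower end, rub down the paper-taped seam on top of the longer of the two cartons: start at the end of the tape on the robot's left and follow the tape to its right-hand end, slowly (never faster than 10 cm a second while on the carton) and pressing gently, so that the top gives by some millimetres all the way but is never pushed to its stop. Keep to the tape, then stand the stick back in the tumbler, lower end down, and let go.

Things in the scene. Friction and masses are not known exactly. Their poses are not given: they have to be found in the camera images.
- stick_handle (a point): Grip point of the plain wooden rubbing stick, 140 mm long, about 60 g, standing loose and upright in the steel tumbler: a round rod 16 mm thick whose upper part, from 80 mm above the lower end to the top, is a round handle 22 mm thick. The point lies on the axis half-way up the handle, 105 mm above the stick's lower end and 35 mm below its top; z runs along the stick from the lower (rubbing) end to the top.
- stick_tip (a point): Middle of the stick's flat lower end, 14 mm across, which does the rubbing; it stands on the tumbler's inner floor at the start. z points up along the stick.
- tumbler: Small straight steel tumbler, open at the top, fixed to the table: 60 mm high, 52 mm across the rim, 46 mm inside at the rim, inner floor 4 mm above its underside. Origin: centre of its underside, on the table.
- seam (a point): Middle of the taped seam on top of the longer carton (brown cardboard, fixed to the table, 130 mm by 200 mm and 80 mm high; the other carton on the table is as wide and high but only 130 mm long). The point lies on the top surface at rest. The paper tape is 24 mm wide and 160 mm long, along y: +y points to the robot's left (turned by the carton's yaw, up to 15 degrees), so the rubbing starts at y = +80 mm and ends at y = -80 mm; x is across the tape; z is up.
- carton_top (a joint): How far the longer carton's springy top is pressed down, m: 0 at rest, 0.016 at its stop. The whole top (120 mm by 190 mm) sinks level, between walls that stay; it needs about 1.2 N to start and 0.25 N more for each mm. 6 mm is a good rubbing depth.
Mind the look-alikes: they are no part of the job. Leave any red look-alike of the part that bears stick_handle alone.

How it is judged:
By the outcome, as a careful person would: the job done as asked, in the order asked, and still so for the second after the job is handed in, with the robot touching nothing.
It also fails if it takes over 59 s, if anything falls off the work surface, if the arm or the gripper's body presses on something with over 40 N, if the wrist force passes 120 N, or if a joint passes its speed limit or range.

ROBOT

A 7-joint arm with a two-finger parallel gripper is mounted at the origin on the work surface. World frame = base frame: x ahead of the robot, y to its left, z up, the work surface at z = 0. Lengths are in m, angles in rad, forces in N, time in s.
With the tool pointing down it reaches from about 0.425 to 0.95 m from the base axis. Payload 4.7 kg.
Tool frame: the origin (TCP) lies on the centre line of the jaws, within the pads' length; the fingertips stand robot.nose_length ahead of it and the grasp point (between the pads) lies 8 mm behind it (robot.nose_length is the distance from the TCP to the fingertips, in m); z points along the fingers, x is the direction in which the jaws open and shut, and the axes are right-handed (so a half turn about z gives the same grasp; the last joint's range is limited). The gripper opens to 85 mm and grips with 20 to 120 N. Pads are 22 mm wide; open, the fingers measure 114 mm over their backs; the gripper's body (76 mm by 85 mm) begins 54 mm behind the grasp point. The pads swing forward as they close: fully open they stand 13 mm farther back than shut.
Start: joints at [-1.171, 0.469, -0.049, 1.532, 0.024, 1.141, -0.082], TCP at [0.281, 0.614, 0.242] pointing down, gripper open.
Joint ranges: [-2.59, 2.59], [-0.33, 1.99], [-1.39, 1.29], [0.1, 2.45], [-1.04, 4.18], [0.21, 1.99], [-2.66, 2.66]. Speed limits (rad/s): [2.57, 2.57, 3.14, 3.14, 3.14, 3.14, 3.14].

INTERFACE

Orientations are given as [roll, pitch, yaw] about the fixed x, y, z axes, in that order (R = Rz(yaw) Ry(pitch) Rx(roll)).
In Python, from plant import robot gives the robot as it stands. Calls block until the motion is done:
- robot.goto(position, orientation): joint-space move of the TCP to a pose.
- robot.move_straight(position, vel=0.15, attitude=None, contact_N=None): straight line of the TCP; attitude=None keeps the orientation; vel is the mean speed in m/s. With contact_N (N) it stops when the force on the tool has changed by that much, and returns True; else False.
- robot.move_joints(angles): joint-space move.
- robot.grip(opening, strength=None): opening from 0.0 (shut) to 1.0 (fully open); strength is the grip in N (None keeps the last); returns when the fingers have stopped.
- robot.sleep(seconds).
- robot.inverse_kinematics(position, orientation): joint angles nearest the present ones, or None.
- robot.sense(): the state.
- robot.grab_frame(name): name is "scene" or "top"; returns a dict with "image" (480x640x3 uint8, red, green, blue), "range_z" (480x640 float32, m along the optical axis (not along the pixel's ray), 0 where there is no reading), "fx", "fy", "cx", "cy" (pixels), "dist_coeffs" ([k1, k2, p1, p2, k3] as OpenCV has them; the pictures are not rectified), "R" (3x3) and "t" (3): a world point X has camera coordinates R X + t. Camera axes: x right, y down, z forward; pixel columns grow to the right and rows downward; lengths in m; the calibration is good to about 2 mm. A picture is of the moment at which its call begins.
A pose or a line that the arm cannot do raises robot.IKError and nothing moves.
- robot.close_job(): hands the job in, once; it reports no verdict.
The state is a dict: "t": time; "joint_pos": joint angles; "joint_velocities": joint speeds; "effort": joint torques, N m; "tcp_pos": TCP position; "tcp_rot": TCP orientation; "wrist_force": force on the tool from outside, world axes, zero at the start; "torque": the same for the moment, N m; "opening": opening from 0.0 (shut) to 1.0 (fully open).
Only numpy, scipy, OpenCV 4.12 (cv2) and the standard library are available. Lean on these libraries where they do the work, as an engineer would, in place of code of your own. Each camera call takes 0.05 s, during which the arm holds its last target. There are 200 camera calls.

## Working session

There is one attempt and no reset: what is moved stays moved. The work goes in short steps, each a Python script; the robot and the scene stay as the last script left them, time stands still between calls to the robot, and variables do not carry over. Pictures are saved under pics/ and viewed, about 8 in all and at most 12, crops included, and the job is handed in when it is done.

```bash
mkdir -p pics; ls
cat > h.py <<'E'
import numpy as np, cv2
from plant import robot
def K(f): return np.array([[f['fx'],0,f['cx']],[0,f['fy'],f['cy']],[0,0,1.]])
def ray(f,u,v):
    n=cv2.undistortPoints(np.array([[[u,v]]],float),K(f),np.array(f['dist_coeffs'],float))[0,0]
    R=np.array(f['R']);t=np.array(f['t']); return -R.T@t, R.T@np.array([n[0],n[1],1.])
def at_z(f,u,v,z):
    o,d=ray(f,u,v); return o+d*(z-o[2])/d[2]
def at_d(f,u,v):
    o,d=ray(f,u,v); r=f['range_z'][int(v)-1:int(v)+2,int(u)-1:int(u)+2]; return o+d*np.median(r)
def proj(f,X):
    return cv2.projectPoints(np.array([X],float),cv2.Rodrigues(np.array(f['R']))[0],np.array(f['t'],float),K(f),np.array(f['dist_coeffs'],float))[0][0,0]
def save(n,im): cv2.imwrite('pics/'+n,np.ascontiguousarray(im[:,:,::-1]))
E
python3 - <<'E'
from h import *
import pickle
F={n:robot.grab_frame(n) for n in('scene','top')}
pickle.dump(F,open('f0.pkl','wb'))
for n in F:
    save(n+'0.png',F[n]['image']); o,d=ray(F[n],320,240); print(n,o,d)
s=robot.sense(); print({k:np.round(s[k],3) for k in s}, robot.nose_length)
E
```

```text
pics
scene [0.94953504 0.11374349 0.53782151] [-0.71150819 -0.13336845 -0.68996634]
top [0.37858667 0.00983162 0.82304576] [ 0.13750872  0.00902741 -0.99045985]
{'t': np.float64(0.1), 'joint_pos': array([-1.171,  0.469, -0.049,  1.534,  0.024,  1.141, -0.082]), 'joint_velocities': array([ 0.   , -0.003, -0.002, -0.004,  0.001, -0.   , -0.001]), 'effort': array([ 2.0000e-03, -5.1152e+01, -4.6000e-02, -2.3839e+01,  1.1000e-02,
        4.0000e-03,  0.0000e+00]), 'tcp_pos': array([0.28 , 0.613, 0.241]), 'tcp_rot': array([3.142e+00, 2.000e-03, 1.142e+00]), 'wrist_force': array([-0.198,  0.16 , -0.926]), 'torque': array([ 0.046,  0.019, -0.006]), 'opening': np.float64(0.997)} 0.011
```

View pics/scene0.png

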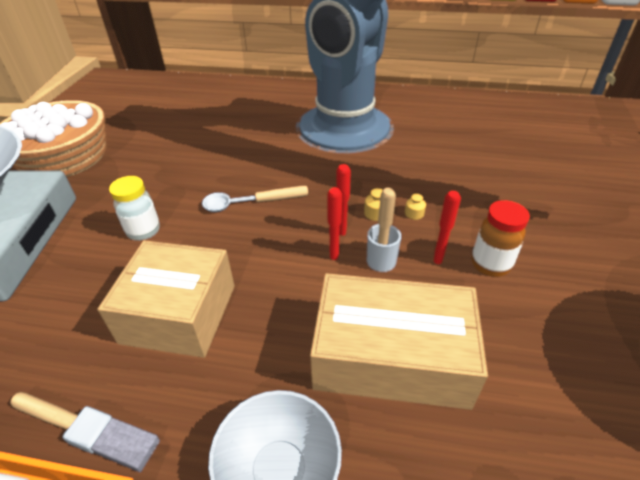

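View pics/top0.png

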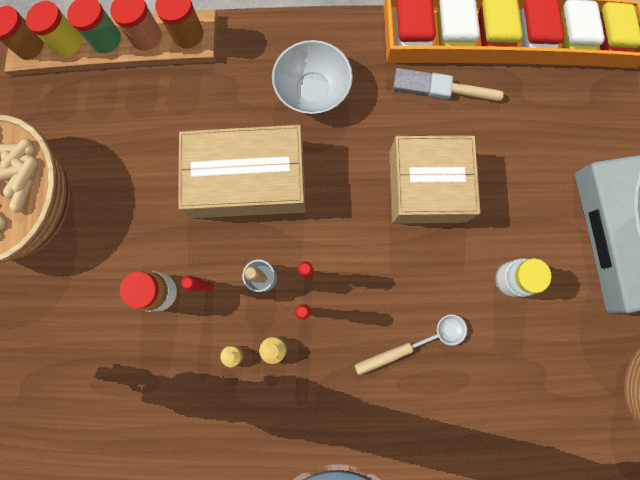

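Candidates in scene: wooden stick in the steel tumbler (386,215); red look-alikes at (335,222), (344,200) and (447,228). By the description it is the wooden one at (386,215). I'll check this in a close crop of both views.

Run:
```python
from h import *
import pickle
F=pickle.load(open('f0.pkl','rb'))
a=cv2.resize(F['scene']['image'][155:285,310:475],None,fx=4,fy=4,interpolation=cv2.INTER_CUBIC)[:,:400+240]
b=cv2.resize(F['top']['image'][235:335,165:325],None,fx=4,fy=4,interpolation=cv2.INTER_CUBIC)
c=np.zeros((520+400,660,3),np.uint8);c[:520,:640]=a;c[520:,:640]=b
save('crop1.png',cv2.resize(c,None,fx=.65,fy=.65,interpolation=cv2.INTER_AREA))
# tape & carton by colour
f=F['top'];im=f['image'].astype(int)
m=(im.min(2)>200).astype(np.uint8);m[:120]=0;m[205:]=0;m[:,:170]=0;m[:,320:]=0
v,u=np.nonzero(m);print('tape px',len(u),u.min(),u.max(),v.min(),v.max())
for n in [cv2.minAreaRect(np.c_[u,v].astype(np.float32))]:
    bx=cv2.boxPoints(n);print(bx)
    P=np.array([at_z(f,*p,.08) for p in bx]);print(P,P.mean(0))
print('depth z tape',at_d(f,240,167),at_d(f,215,190), 'short',at_d(f,440,160))
f=F['scene'];im=f['image'].astype(int)
m=(im.min(2)>200).astype(np.uint8);m[:300]=0;m[340:]=0;m[:,:325]=0;m[:,475:]=0
v,u=np.nonzero(m);bx=cv2.boxPoints(cv2.minAreaRect(np.c_[u,v].astype(np.float32)));print(bx)
P=np.array([at_z(f,*p,.08) for p in bx]);print(P,P.mean(0))
# carton-top height points
f=F['top'];R=np.array(f['R'])
for n in F:
    f=F[n];vv,uu=np.mgrid[0:480,0:640];pts=cv2.undistortPoints(np.stack([uu,vv],-1).reshape(-1,1,2).astype(float),K(f),np.array(f['dist_coeffs'],float))[:,0]
    d=f['range_z'].reshape(-1,1);W=(np.c_[pts,np.ones(len(pts))]*d-np.array(f['t']))@np.array(f['R']);W=W.reshape(480,640,3);np.save(n+'_W.npy',W)
W=np.load('top_W.npy')
sel=(W[...,2]>.072)&(W[...,2]<.09);sel[:110]=0;sel[225:]=0;sel[:,:165]=0;sel[:,320:]=0
p=W[sel];r=cv2.minAreaRect(p[:,:2].astype(np.float32));print('carton top',r,np.median(p[:,2]))
for n,(a,b,c,d) in {'scene':(180,275,310,475),'top':(245,325,170,330)}.items():
    W=np.load(n+'_W.npy')[a:b,c:d].reshape(-1,3);q=W[(W[:,2]>.07)&(W[:,2]<.2)]
    print(n,len(q))
    from scipy.cluster.hierarchy import fcluster,linkage
    l=fcluster(linkage(q[:,:2]),.012,'distance')
    for k in set(l):
        g=q[l==k]
        if len(g)>15: print(len(g),g.mean(0).round(4),g.min(0).round(3),g.max(0).round(3))
```

```text
tape px 1376 191 289 157 176
[[190.14969 161.26059]
 [288.28458 155.59894]
 [289.14044 170.43417]
 [191.00555 176.09583]]
[[0.61439239 0.22501807 0.08      ]
 [0.61957016 0.06533077 0.08      ]
 [0.59483914 0.06407897 0.08      ]
 [0.58946601 0.22283837 0.08      ]] [0.60456692 0.14431655 0.08      ]
depth z tape [0.60264814 0.14331138 0.07929198] [0.56557507 0.18322913 0.07937784] short [ 0.60902791 -0.17929945  0.07772995]
[[332.32373 321.4921 ]
 [334.14856 303.97385]
 [466.68958 317.78018]
 [464.86475 335.29843]]
[[0.62019639 0.06553094 0.08      ]
 [0.59262879 0.06371834 0.08      ]
 [0.58787585 0.23051059 0.08      ]
 [0.61474368 0.22666944 0.08      ]] [0.60386118 0.14660733 0.08      ]
carton top ((0.6048314571380615, 0.14490479230880737), (0.13168422877788544, 0.20160336792469025), 1.6413164138793945) 0.07853521638170441
scene 2014
16 [0.5434 0.0521 0.082 ] [0.541 0.045 0.08 ] [0.545 0.062 0.083]
595 [0.4234 0.2094 0.113 ] [0.41 0.2  0.07] [0.43  0.222 0.143]
611 [0.4355 0.1173 0.1159] [0.423 0.106 0.07 ] [0.441 0.128 0.148]
236 [0.3804 0.0481 0.1024] [0.373 0.036 0.071] [0.386 0.056 0.125]
556 [0.4407 0.0411 0.1139] [0.425 0.029 0.07 ] [0.446 0.051 0.144]
top 951
291 [0.4148 0.2046 0.1239] [0.406 0.197 0.079] [0.425 0.219 0.141]
253 [0.4267 0.1129 0.132 ] [0.417 0.104 0.082] [0.438 0.126 0.146]
196 [0.3717 0.0425 0.1349] [0.361 0.032 0.078] [0.381 0.053 0.142]
211 [0.4317 0.0373 0.1318] [0.422 0.027 0.079] [0.443 0.048 0.142]
```

View pics/crop1.png

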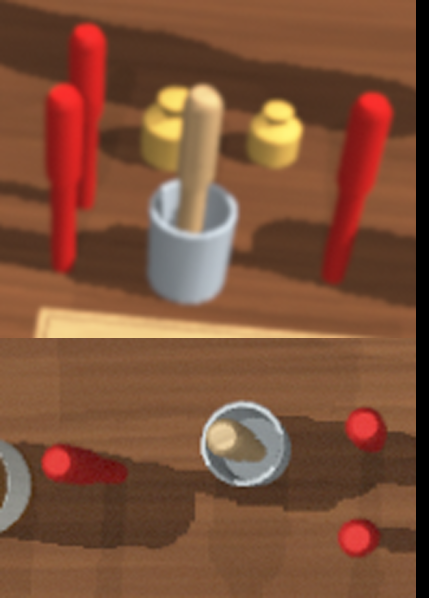

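The close crop confirms it: the wooden stick leans a little toward +y inside the steel tumbler, with three red look-alikes around it. The tape measures as centre (0.6045, 0.145) and yaw of about 0.03 in both views. Next I'll fit the tumbler and the stick axis.

```bash
cat >> h.py <<'E'
from scipy.optimize import least_squares
def cloud(f):
    vv,uu=np.mgrid[0:480,0:640];pts=cv2.undistortPoints(np.stack([uu,vv],-1).reshape(-1,1,2).astype(float),K(f),np.array(f['dist_coeffs'],float))[:,0]
    return ((np.c_[pts,np.ones(len(pts))]*f['range_z'].reshape(-1,1)-np.array(f['t']))@np.array(f['R'])).reshape(480,640,3)
def axis(q,z0,r,p0):
    """vertical-ish cylinder fit: returns x,y at z0, slopes"""
    def res(p):
        d=q-np.array([p[0],p[1],z0]);a=np.array([p[2],p[3],1]);a/=np.linalg.norm(a)
        return np.linalg.norm(np.cross(d,a),axis=1)-r
    s=least_squares(res,[*p0,0,0],loss='soft_l1',f_scale=.002);return s.x,np.sqrt(np.median(s.fun**2))
E
python3 - <<'E'
from h import *
import pickle
F=pickle.load(open('f0.pkl','rb'))
W={n:cloud(F[n]).reshape(-1,3) for n in F}
def box(w,c,h,z0,z1): return w[(abs(w[:,0]-c[0])<h)&(abs(w[:,1]-c[1])<h)&(w[:,2]>z0)&(w[:,2]<z1)]
for n in ('scene','top'):
    q=box(W[n],(.43,.114),.025,.088,.135);print(n,len(q),axis(q,.109,.011,(.43,.115)))
q=np.vstack([box(W[n],(.43,.114),.025,.088,.135) for n in W]);print('both',axis(q,.109,.011,(.43,.115)))
q=box(W['scene'],(.43,.11),.04,.01,.055);print(len(q))
s=least_squares(lambda p:np.hypot(q[:,0]-p[0],q[:,1]-p[1])-.026,[.43,.11],loss='soft_l1',f_scale=.002);print('tumbler',s.x,np.median(abs(s.fun)))
# rim from crops: px read in crop1 (scale 2.6)
f=F['top']
for name,(u,v) in dict(rimL=(201,445),rimR=(290,445),rimT=(245,402),rimB=(245,487)).items(): print(name,at_z(f,165+u/2.6,235+(v-338)/2.6,.06))
f=F['scene']
for name,(u,v) in dict(rimL=(148,213),rimR=(238,213),).items(): print(name,at_z(f,310+u/2.6,155+v/2.6,.06))
f=F['top'];print('sticktop',at_z(f,165+221/2.6,235+(438-338)/2.6,.143))
E
```

```text
scene 360 (array([ 0.42798656,  0.1173566 ,  0.00416513, -0.00066249]), np.float64(0.00042980807746193037))
top 67 (array([0.42806078, 0.11579142, 0.00049585, 0.0013303 ]), np.float64(0.00013249199475301107))
both (array([ 0.42795106,  0.11697074,  0.00396822, -0.00288608]), np.float64(0.0005377063618956616))
814
tumbler [0.42882085 0.1184583 ] 0.0010458833043445574
rimL [0.42855372 0.14160274 0.06      ]
rimR [0.4277423  0.08682164 0.06      ]
rimT [0.45460919 0.11444458 0.06      ]
rimB [0.40252036 0.11451084 0.06      ]
rimL [0.43857045 0.09261045 0.06      ]
rimR [0.4302314  0.14583616 0.06      ]
sticktop [0.42678889 0.11626647 0.143     ]
```

Run:
```python
from h import *
o=[np.pi,0,np.pi/2]
for p in ([.428,.1165,.24],[.428,.1165,.101],[.602,.222,.22],[.602,.222,.17],[.607,.065,.17]):
    print(p,np.round(robot.inverse_kinematics(p,o),2))
robot.goto([.428,.1165,.24],o)
robot.grip(.6,40)
s=robot.sense();print(s['t'],s['tcp_pos'],s['tcp_rot'],s['opening'])
f=robot.grab_frame('scene');save('above.png',f['image'][100:340,250:570])
```

```text
[0.428, 0.1165, 0.24] [-0.53  0.09  0.18  2.07 -0.02  0.99  1.23]
[0.428, 0.1165, 0.101] [-0.44  0.29  0.1   2.21 -0.05  0.65  1.26]
[0.602, 0.222, 0.22] [-0.45  0.43  0.04  1.65 -0.02  1.06  1.17]
[0.602, 0.222, 0.17] [-0.44  0.48  0.02  1.69 -0.01  0.97  1.16]
[0.607, 0.065, 0.17] [-0.29  0.43  0.16  1.78 -0.08  0.94  1.47]
2.4167 [0.42798345 0.11667316 0.23994882] [-3.14146960e+00  5.85810569e-05  1.57110829e+00] 0.6013222007724384
```

View pics/above.png

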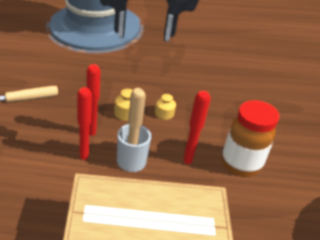

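The open fingers, at crop (122,20) and (170,25), straddle the stick's line at (137,95), and the way down is clear. Next I grasp and lift.

Run:
```python
from h import *
hit=robot.move_straight([.428,.1165,.101],vel=.1,contact_N=6)
s=robot.sense();print('hit',hit,s['t'],s['tcp_pos'],s['wrist_force'])
robot.grip(0.0,50)
s=robot.sense();print(s['t'],s['tcp_pos'],s['wrist_force'],s['opening'])
if not hit and s['opening']>.15:
    robot.move_straight([.428,.1165,.235],vel=.12)
    s=robot.sense();print(s['t'],s['tcp_pos'],s['wrist_force'],s['opening'])
f=robot.grab_frame('scene');g=robot.grab_frame('top')
import pickle;pickle.dump((f,g),open('f1.pkl','wb'))
c=np.vstack([cv2.resize(x,(480,290),interpolation=cv2.INTER_CUBIC) for x in (f['image'][75:220,300:540],g['image'][180:325,140:380])]);save('lift.png',c)
for x in (f,g):
    w=cloud(x).reshape(-1,3);q=w[(abs(w[:,0]-.428)<.025)&(abs(w[:,1]-.1165)<.025)&(w[:,2]>.142)&(w[:,2]<.212)]
    print(len(q),q.min(0) if len(q) else '')
    if len(q)>20:
        print(axis(q,.142,.008,(.428,.1165)))
```

```text
hit False 4.0083 [0.42839036 0.11663493 0.10143947] [-0.25115882  0.13547433 -0.18186461]
4.3833 [0.42832543 0.116728   0.10143751] [-0.11055811  0.54748132  3.38737038] 0.24141635433773376
5.65 [0.42747236 0.11629659 0.23425643] [-0.89960181 -0.11868492 -1.75604652] 0.24436548649276804
464 [0.42736916 0.10851312 0.14209359]
(array([ 0.42708327,  0.11666233,  0.0268997 , -0.00126793]), np.float64(0.0004727040783577827))
1 [0.42002446 0.11272367 0.14746028]
```

View pics/lift.png

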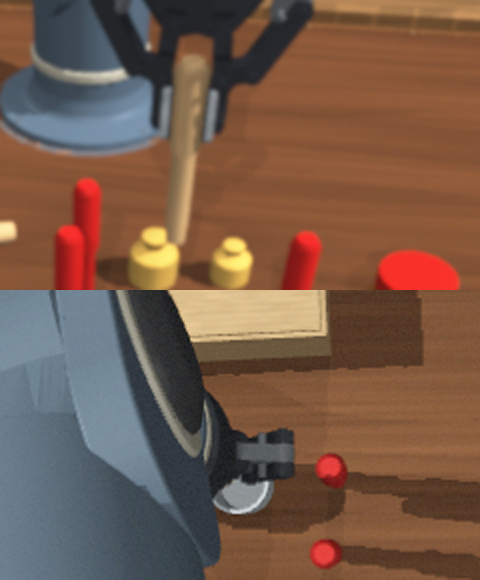

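The stick is gripped straight, with its tip at crop (177,240) of the scene half and the tumbler left empty behind. Next I hover over the left end of the tape and check the tip's position.

```bash
cat >> h.py <<'E'
C=np.array([.6045,.145]);YAW=.03;TO=np.array([-.001,0,-.0974])
def tcp_for(s,z):
    """tip at s along tape (+ = left), height z"""
    return np.r_[C+s*np.array([-np.sin(YAW),np.cos(YAW)]),z]-TO
E
python3 - <<'E'
from h import *
robot.move_straight(tcp_for(.079,.135),vel=.15)
robot.move_straight(tcp_for(.079,.092),vel=.08)
robot.sleep(.3)
s=robot.sense();print(s['t'],s['tcp_pos'],s['tcp_rot'],s['wrist_force'],s['opening'], 'tip est',s['tcp_pos']+TO)
f=robot.grab_frame('scene');w=cloud(f).reshape(-1,3);c=s['tcp_pos'][:2]
q=w[(abs(w[:,0]-c[0])<.025)&(abs(w[:,1]-c[1])<.025)&(w[:,2]>.1)&(w[:,2]<.165)]
print(len(q),axis(q,.092,.008,c))
print('proj tip',proj(f,s['tcp_pos']+TO))
save('hover.png',cv2.resize(f['image'][240:390,300:500],None,fx=3,fy=3,interpolation=cv2.INTER_CUBIC))
E
```

```text
8.2583 [0.60336923 0.22402982 0.1898914 ] [ 3.14075897e+00 -3.60521906e-04  1.57080913e+00] [-0.17610271  0.15467088 -0.8987    ] 0.23921450860984472 tip est [0.60236923 0.22402982 0.0924914 ]
520 (array([ 0.60323308,  0.22352528,  0.0083145 , -0.00463215]), np.float64(0.0003382065894113656))
proj tip [464.13946607 320.51147791]
```

View pics/hover.png

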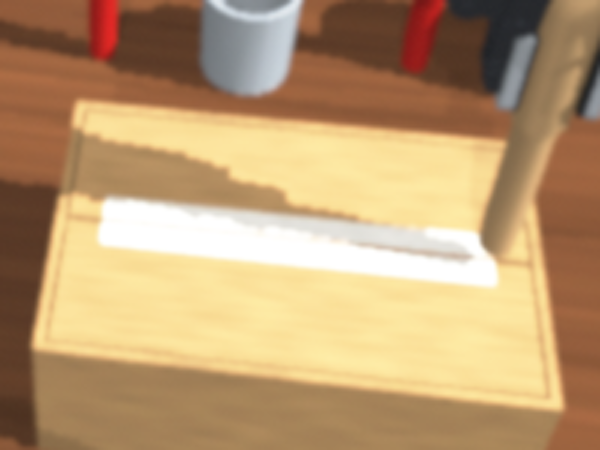

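The tip is at crop (500,250), over the tape's right-hand end in the picture, i.e. the robot's left. I'll overlay the predicted tip circle and tape outline to check the alignment.

Run:
```python
from h import *
import pickle
f=robot.grab_frame('scene');s=robot.sense()
tip=s['tcp_pos']+TO
x0,y0,k=400,270,7
im=cv2.resize(f['image'][y0:y0+80,x0:x0+100],None,fx=k,fy=k,interpolation=cv2.INTER_CUBIC)
def poly(P,col):
    pts=np.array([(proj(f,p)-[x0,y0]+.5)*k for p in P]).astype(np.int32);cv2.polylines(im,[pts],True,col,1)
th=np.linspace(0,2*np.pi,40)
circ=lambda c,r:[c+r*np.array([np.cos(a),np.sin(a),0]) for a in th]
poly(circ(tip,.007),(255,0,0)); poly(circ(np.r_[tip[:2],.08],.007),(0,0,255))
e=np.array([-np.sin(YAW),np.cos(YAW),0]);n=np.array([np.cos(YAW),np.sin(YAW),0]);c=np.r_[C,.08]
poly([c+a*.08*e+b*.012*n for a,b in((1,1),(1,-1),(-1,-1),(-1,1))],(0,160,0))
save('ov.png',im)
```

```text
(no output)
```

View pics/ov.png

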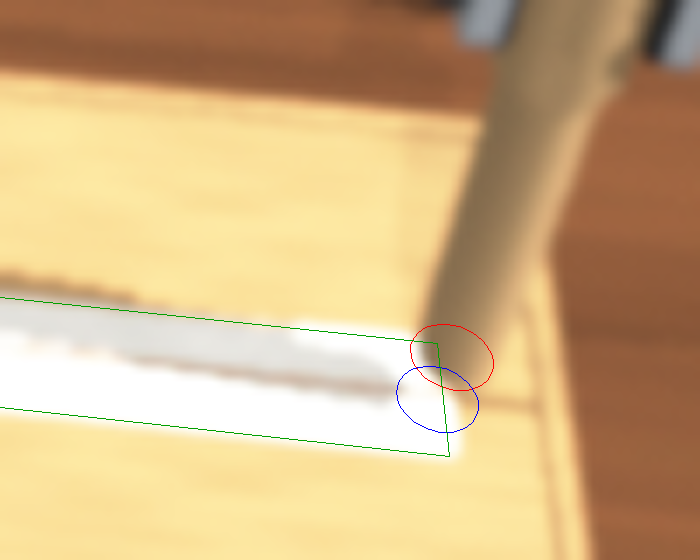

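The overlay is consistent. The tip and the tape end are both displaced about 1.5–2 mm the same way in the picture, which is camera bias, so their relative alignment holds. Now I press and rub.

Run:
```python
from h import *
b=np.mean([ (robot.sleep(.05),robot.sense()['wrist_force'])[1] for _ in range(5)],0);print('bias',b)
for z in (.082,.078,.076,.074):
    robot.move_straight(tcp_for(.079,z),vel=.03); robot.sleep(.15)
    s=robot.sense();print(z,round(s['t'],2),(s['tcp_pos']+TO).round(4),(s['wrist_force']-b).round(2),s['opening'].round(3))
```

```text
bias [ 0.13175893  0.36638619 -0.39935421]Traceback (most recent call last):
  File "<stdin>", line 5, in <module>
AttributeError: 'float' object has no attribute 'round'
```

Run:
```python
from h import *
b=np.array([.13,.37,-.4])
def F(): return np.mean([(robot.sleep(.03),robot.sense()['wrist_force'])[1] for _ in range(5)],0)-b
for z in (.082,.078,.076,.074):
    robot.move_straight(tcp_for(.079,z),vel=.03)
    f=F();s=robot.sense();print(z,s['t'],(s['tcp_pos']+TO).round(4),f.round(2),s['opening'])
```

```text
0.082 9.6583 [0.6022 0.224  0.0821] [-0.15 -0.56 -0.34] 0.24381477802529647
0.078 10.1083 [0.6024 0.2241 0.0783] [ 0.15 -0.43  1.36] 0.24217994102084428
0.076 10.525 [0.6023 0.2241 0.0762] [0.42 0.48 1.84] 0.2370254902723617
0.074 10.9417 [0.6023 0.2241 0.0741] [1.13 0.69 2.32] 0.2412960046503653
```

The force slope of about 0.25 N/mm matches the carton top, so it is pressed down about 5–6 mm. Now the stroke.

Run:
```python
from h import *
b=np.array([.13,.37,-.4])
for a in (.04,0,-.04,-.079):
    robot.move_straight(tcp_for(a,.074),vel=.04)
    f=np.mean([(robot.sleep(.02),robot.sense()['wrist_force'])[1] for _ in range(4)],0)-b
    s=robot.sense();print(a,s['t'],(s['tcp_pos']+TO).round(4),f.round(2),s['opening'])
f=robot.grab_frame('scene')
save('end.png',cv2.resize(f['image'][240:390,300:500],None,fx=3,fy=3,interpolation=cv2.INTER_CUBIC))
```

```text
0.04 12.1333 [0.6033 0.1845 0.0739] [-0.14 -0.73  2.38] 0.24569867804980208
0 13.35 [0.6046 0.1446 0.0739] [-0.04 -0.87  2.47] 0.2379236947943792
-0.04 14.5667 [0.6057 0.1046 0.0739] [ 0.14 -0.57  3.03] 0.24279049320907592
-0.079 15.7583 [0.6069 0.0656 0.074 ] [-0.3  -1.18  2.15] 0.24105336206028125
```

View pics/end.png

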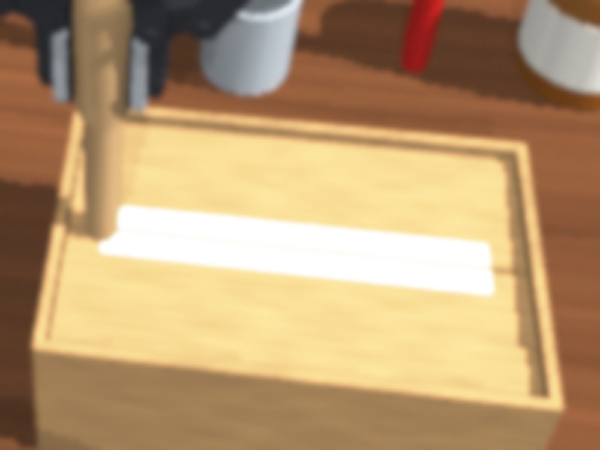

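The tip is at crop (103,232) on the tape's far end, with the top evenly sunk below the walls. Next I lift off, return to the tumbler and set the stick down.

Run:
```python
from h import *
T=np.array([.4284,.1165])
robot.move_straight(tcp_for(-.079,.095),vel=.05)
robot.move_straight(tcp_for(-.079,.135),vel=.1)
robot.move_straight(np.r_[T,.135]-TO,vel=.15)
robot.sleep(.2)
s=robot.sense();print(s['t'],s['tcp_pos'],s['tcp_rot'],s['opening'])
f=robot.grab_frame('scene');w=cloud(f).reshape(-1,3);c=s['tcp_pos'][:2]
q=w[(abs(w[:,0]-c[0])<.025)&(abs(w[:,1]-c[1])<.025)&(w[:,2]>.142)&(w[:,2]<.21)];print(len(q),axis(q,.135,.008,c))
hit=robot.move_straight(np.r_[T,.03]-TO,vel=.1,contact_N=4);s=robot.sense();print('in',hit,s['tcp_pos']+TO)
if not hit:
    hit=robot.move_straight(np.r_[T,.002]-TO,vel=.02,contact_N=2.5);s=robot.sense();print('floor',hit,s['t'],s['tcp_pos']+TO,s['wrist_force'])
f=robot.grab_frame('scene');save('set.png',cv2.resize(f['image'][140:290,300:500],None,fx=3,fy=3,interpolation=cv2.INTER_CUBIC))
```

```text
18.5083 [0.42983646 0.11630731 0.23226627] [-3.14150015e+00  2.43863792e-04  1.57016497e+00] 0.23997277463852196
449 (array([ 0.42928507,  0.11687135,  0.02880947, -0.00555806]), np.float64(0.0004134875655019913))
in False [0.42887605 0.1166417  0.03049758]
floor True 20.9333 [0.4283861  0.11649115 0.00404886] [-0.50069432  0.62925718  4.26511742]
```

View pics/set.png

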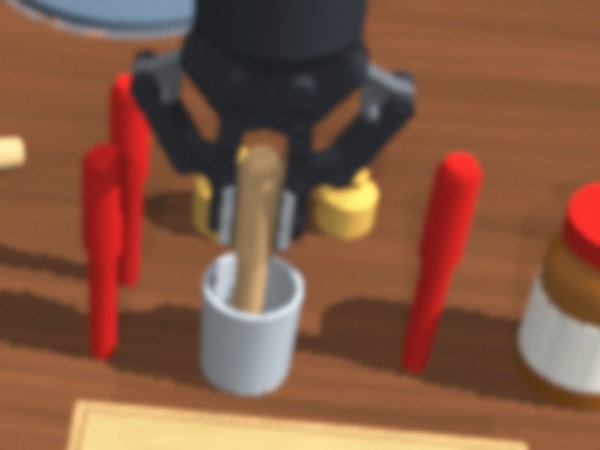

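The stick is in the tumbler at crop (255,270), its tip on the floor (z = 0.004). I release it and withdraw.

Run:
```python
from h import *
s=robot.sense();p=np.array(s['tcp_pos'])
for o in (.28,.34,.45,.6): robot.grip(o,20); robot.sleep(.1)
robot.sleep(.5)
robot.move_straight(np.r_[p[:2],.24],vel=.08)
robot.sleep(.5)
s=robot.sense();print(s['t'],s['tcp_pos'],s['wrist_force'],s['opening'])
f=robot.grab_frame('scene');save('fin.png',cv2.resize(f['image'][140:290,300:500],None,fx=3,fy=3,interpolation=cv2.INTER_CUBIC))
w=cloud(f).reshape(-1,3)
q=w[(abs(w[:,0]-.43)<.025)&(abs(w[:,1]-.1165)<.025)&(w[:,2]>.088)&(w[:,2]<.135)];print(len(q),axis(q,.109,.011,(.43,.116)))
```

```text
25.2583 [0.42933565 0.1164827  0.23999748] [-0.78631248 -1.16898776 -0.34041756] 0.5995086229481038
358 (array([ 0.42899215,  0.11693594, -0.00128502,  0.00292282]), np.float64(0.00037749695164451927))
```

View pics/fin.png

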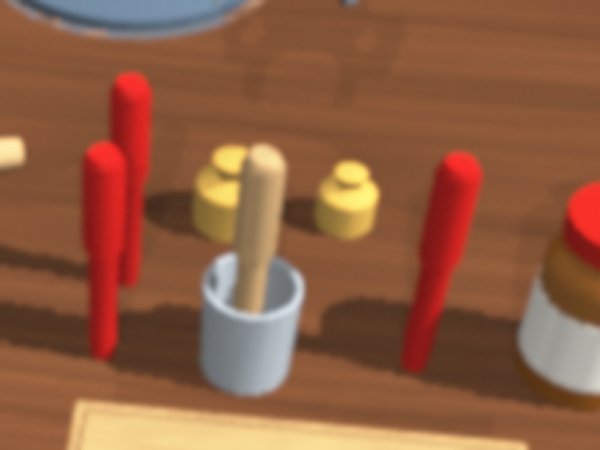

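The stick stands free and upright in the tumbler at crop (262,210), and the red sticks are untouched. I'm handing the job in.

```bash
python3 -c "
from h import *
robot.close_job();print('done')"
```

```text
the job is handed in; nothing more can be done
done
```

The job is done and handed in at about 25 s of the 59 s allowed. I took the wooden stick from the tumbler and rubbed the longer carton's tape from its left end to its right end. I then stood the stick back in the tumbler and let go.

- **Rubbing:** the stroke ran at a mean 4 cm/s with four short stops. At each stop the tip was about 6 mm down with 2.2–3.0 N on it, well short of the 16 mm stop. I took no readings while the tip was moving between stops.
- **Ends of the tape:** the tip centre went from +79 mm to −79 mm of the tape's ±80 mm. The camera views were off by about 1.5–2 mm in y, but the tip and tape shifted together, so the alignment between them held.
- **Last check:** the stick stands upright, tilted less than 0.2°, about where it started in the tumbler. The gripper is about 13 cm above its grasp height and touches nothing. In the last picture the red look-alikes are where they started.
- **Small disagreement:** while it was held, the rod seemed to tilt about 1.6° in the depth fit. Once released it stood straight.

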